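# Lock the lid onto a centrifuge rotor

## Robot

A 6-joint arm with a two-finger parallel gripper is mounted at the origin on a cart in front of the work surface, level with it; the furniture and walls round the work are solid. World frame = base frame: x ahead of the robot, y to its left, z up, the work surface at z = 0. Lengths are in m, angles in degrees, forces in N, time in s.
With the tool pointing down it reaches from about 0.325 to 0.9 m from the base axis. Payload 6.1 kg.
Tool frame: the origin (TCP) lies at the centre of the arm's flange, where the gripper is bolted on; the fingertips stand 173 mm ahead of it and the grasp point (between the pads) lies 155 mm ahead of it (grip_point_offset is the z of the grasp point in the tool frame, in m); z points along the fingers, y is the line along which they close (so a half turn about z gives the same grasp; the last joint's range is limited). The gripper opens to 85 mm and grips with 20 to 120 N. Pads are 22 mm wide; open, the fingers measure 114 mm over their backs; the gripper's body (76 mm by 85 mm) begins 54 mm behind the grasp point. The pads swing forward as they close: fully open they stand 13 mm farther back than shut.
Start: joints at [68.405, 12.628, 87.462, -0, 79.91, -7.225], TCP at [0.155, 0.605, 0.405] pointing down, gripper open.
Joint ranges: [-170.65, 170.65], [-52.31, 119.04], [5.05, 147.46], [-71.25, 251.25], [11.57, 151.72], [-153.62, 153.62]. Speed limits (degrees/s): [147.25, 147.25, 172.46, 180, 180, 180].

## Interface

Orientations are given as [roll, pitch, yaw] about the fixed x, y, z axes, in that order (R = Rz(yaw) Ry(pitch) Rx(roll)).
In Python, from cell import read_state, camera, calibration, job_done, grip_point_offset gives the robot as it stands.
- The arm moves only by the tool play_rows, never from a script. Its argument "targets" is a list of rows, each a list of 3 entries, a list of its own where there are three numbers: the shift along the tool's x, y, z in m, then the turn about the tool's z in degrees, then the closure in counts, from 0 (fully open) to 255 (shut). A call has 1 to 20 rows; each row shifts and turns the commanded pose from where the row before left it, along the tool's axes as they then stand; what a row does not reach is not made up. A row lasts 1/10 s, in which the tool goes at most 50 mm and 8.59 degrees, less where a joint would pass 70% of its speed; a pose out of reach is approached as far as the arm can. A call is refused whole if a number of a shift passes 0.05 or a number of a turn 8.59, either way. A call with a gripper value outside its range is refused whole. The fingers move at their own pace and stop on an object; the grip force is fixed at half the most. Time passes only in rows, so rows that do not move let the fingers close. It gives the time, the measured TCP pose, the force, the opening and the grip force at its end, in the units of the state.
- read_state(): the state, without advancing time (a new reading comes with each control period).
- camera(name): name is "scene" or "top" or "wrist"; returns the picture (384x512x3 uint8, blue, green, red); there is no depth.
- calibration(name): a dict with "fx", "fy", "cx", "cy" (pixels), "dist" ([k1, k2, p1, p2, k3] as OpenCV has them; the pictures are not rectified), "R" (3x3) and "t" (3): a world point X has camera coordinates R X + t; the wrist camera has in their place "tool_from_camera" (4x4, takes a point from camera to tool coordinates, whose origin is the TCP and whose axes are the flange's). Camera axes: x right, y down, z forward; pixel columns grow to the right and rows downward; lengths in m; the calibration is good to about 2 mm. A picture is of the moment at which its call begins: read the wrist's pose just before it. calibration takes no time and is no camera call.
- job_done(): hands the job in; it is judged then, once.
The state is a dict: "t": time; "joint_pos": joint angles; "joint_velocities": joint speeds; "joint_torque": joint torques, N m; "position": TCP position; "ee_rot": TCP orientation; "ft_force": force on the tool from outside, world axes, zero at the start; "ft_torque": the same for the moment, N m; "width": finger opening in m; "gripper_force": force on a finger pad.
Only numpy, scipy, OpenCV 4.12 (cv2) and the standard library are available. Lean on these libraries where they do the work, as an engineer would, in place of code of your own. Each camera call takes 0.05 s, during which the arm holds its last target. There are 200 camera calls.

## Task

The small white centrifuge on the bench is loaded; close its rotor for the run. Pick up the red rotor lid (the black bar is its handle), set it down in the bowl on the spindle, and turn it under light pressure to feel for the place where it drops over the three pins; never press it on the pins with more than 40 N. Then turn it clockwise until it stops, so that it is locked level and fully down and stays so when you let go, and leave the other things on the bench where they are.

Things in the scene. Friction and masses are not known exactly. Their poses are not given: they have to be found in the camera images.
- rotor_lid: Red rotor lid, loose, upright, 92 mm wide, 54 tall, 0.25 kg. Origin: centre of its foot; z up. The foot is a steel bayonet ring: 31 mm hole, three slots at +x and 120, 240 degrees on (white dot on the rim over each). From each slot a tread rises 3.5 mm anticlockwise to a level land and a stop: with the pins through, turning the lid clockwise seen from above draws it down; fully down after 1.0 to 1.2 rad, stop at about 1.3.
- lid_bar (a point): Grip bar of the lid, black, 36 mm long, 14 thick, 32 tall, standing in the sunken dish. The point is on the lid's axis amid the bar's thickness, 44 mm above the lid's foot, 10 below the bar's top, 22 above the dish floor. x along the bar (white line on the +x half), y across its two flats (pinch along y), z up.
- lid_rim (a point): Centre of the top of the lid's round dish wall, 46 mm above its foot, same axes. The wall is 80 mm wide inside and 24 mm deep; the bar stands in it, its top 8 mm above the rim, with 33 mm from each flat to the wall, so fingers must not enter wide open.
- spindle (a point): Tip of the rotor's spindle, on the rotor axis in the centrifuge's bowl, 38 mm below the deck. Axes of the centrifuge, not of the rotor. Spindle 28 mm thick (1.5 mm to spare all round in the lid), tip tapered to 20; 8.5 mm below the tip three flat-topped pins, 6 mm thick, reach 23 mm from the axis, 120 degrees apart, one of them within 0.75 rad either way of +x: this angle is not measured; slots pass within 0.08 rad.
- seal (a point): Centre of the black sprung seal ring of the rotor, at the height of its top, 97 mm above the worktop. Lid's foot over the worktop: 105.5 mm resting on the pins, 97 with the pins through the slots, 94 locked. The seal yields from 4 N and takes 13 N for the last 3 mm (3 N/mm); the treads do this by turning with 0.2 N m. Unlocked, it lifts the lid again. The rotor's brake gives way at 1.2 N m.
- microfuge: Small white bench centrifuge, fixed, 215 mm deep, 180 wide, deck 150 mm above the worktop, with an open round bowl 124 mm wide round the rotor; its cover stands open at the back, leaning away. Origin on the rotor axis at worktop height; -x is its front with the control panel, z up.
- timer: White count-down timer on its stand, 39x68x62 mm, a bystander; origin under its centre.
- pipette: White piston pipette lying on its side, 278 mm long, a bystander; origin under its middle.
- forceps: Steel forceps lying flat, 144 mm long, a bystander; origin under the middle.
- marker_1: Marker pen with a blue cap lying flat, 133 mm long, a bystander; origin under its middle.

How it is judged (in metres and radians):
On the way:
1. the lid sits level on the spindle with the pins through its slots (horizontal distance between rotor_lid and spindle below 0.006 m and angle between rotor_lid's own z axis and vertical below 0.06 rad and z of rotor_lid in the frame of microfuge below 0.0995 m), for 0.1 s.
At the end, for the whole second after the job is handed in: the lid is level (within 0.06 rad) on the rotor axis (within 6 mm), locked down with its foot less than 95 mm above the worktop, at rest and let go (horizontal distance between rotor_lid and spindle below 0.006 m and angle between rotor_lid's own z axis and vertical below 0.06 rad and z of rotor_lid in the frame of microfuge below 0.095 m and linear speed of rotor_lid below 0.01 m/s); the robot touches nothing.
It fails at once if a bystander is moved by more than 25 mm (distance of any of timer, pipette, forceps, marker_1 from where it was at the start of the episode above 0.025 m).
It fails at once if the lid is pressed with over 40 N on the tops of the pins, or elsewhere on the centrifuge before it is over the pins (z of rotor_lid in the frame of microfuge above 0.104 m and contact force between rotor_lid and microfuge above 40 N).
It also fails if it takes over 67 s, if anything falls off the work surface, if the arm or the gripper's body presses on something with over 40 N, if the wrist force passes 120 N, or if a joint passes its speed limit or range.

## Working session

There is one attempt and no reset: what is moved stays moved. The work goes in short steps, Python scripts to look and compute and a tool call to move; the robot and the scene stay as the last step left them, time stands still between calls to the robot, and variables do not carry over. Pictures are saved under pics/ and viewed, at most 10 in all, crops included, and the job is handed in when it is done.

Besides the shell and the picture viewer there is one more tool, called after "Emit:" as name(argument=value, ...) on one line, values as JSON. play_rows: Moves the arm, as the interface text tells. Its arguments: {"type":"object","properties":{"targets":{"type":"array"}},"required":["targets"]}

```bash
mkdir -p pics
cat > h.py <<'E'
import sys; sys.path.insert(0,'.')
import numpy as np, cv2
from cell import read_state, camera, calibration, job_done, grip_point_offset
from scipy.spatial.transform import Rotation as Ro
def cal(n,st=None):
    c=calibration(n); K=np.array([[c['fx'],0,c['cx']],[0,c['fy'],c['cy']],[0,0,1.]]); d=np.array(c['dist'],float)
    if 'R' in c: R=np.array(c['R']);t=np.array(c['t']); return K,d,R.T,-R.T@t
    st=st or read_state(); T=np.array(c['tool_from_camera']); Rt=Ro.from_euler('xyz',st['ee_rot'],degrees=True).as_matrix()
    return K,d,Rt@T[:3,:3],Rt@T[:3,3]+np.array(st['position'])
def onplane(C,uv,z):
    K,d,R,o=C; p=cv2.undistortPoints(np.array(uv,float).reshape(-1,1,2),K,d).reshape(-1,2)
    r=np.c_[p,np.ones(len(p))]@R.T
    return o+r*((z-o[2])/r[:,2])[:,None]
def proj(C,X):
    K,d,R,o=C; rv=cv2.Rodrigues(R.T)[0]; return cv2.projectPoints(np.array(X,float).reshape(-1,1,3),rv,-R.T@o,K,d)[0].reshape(-1,2)
E
python3 - <<'E'
from h import *
print(read_state(),grip_point_offset)
for n in('scene','top','wrist'):
    C=cal(n); print(n,C[3].round(3),(C[2][:,2]).round(2)); cv2.imwrite(f'pics/{n}0.png',camera(n))
a=cv2.imread('pics/scene0.png');b=cv2.imread('pics/top0.png')
cv2.imwrite('pics/both.png',cv2.resize(np.hstack([a,b]),(800,300)))
E
```

```text
{'t': 0.0, 'joint_pos': array([ 6.84043189e+01,  1.26759727e+01,  8.75266899e+01,  1.16937223e-03,
        7.99090939e+01, -7.22601797e+00]), 'joint_velocities': array([ 0.02960509, -0.00097488,  0.06735097, -0.04605335,  0.02605336,
        0.01631289]), 'joint_torque': array([ 8.43900598e-04, -4.96887231e+01, -3.89402962e+01, -2.27325393e-05,
        1.07174524e-02,  1.20002713e-05]), 'position': array([0.15502168, 0.60519042, 0.40358245]), 'ee_rot': array([-1.79889276e+02, -1.51988740e-02,  1.65630116e+02]), 'ft_force': array([0.17388261, 0.89807056, 0.54212718]), 'ft_torque': array([-0.03667919, -0.06072338,  0.01426813]), 'gripper_force': 0.0, 'width': 0.08569889096194144} 0.1547
scene [-0.289  1.192  0.693] [ 0.52 -0.75 -0.4 ]
top [-0.758 -0.077  1.673] [ 0.62  0.09 -0.78]
wrist [0.091 0.623 0.372] [ 0.25 -0.07 -0.96]
```

View pics/top0.png

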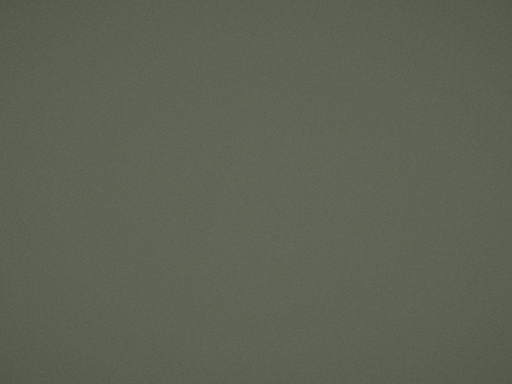

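View pics/scene0.png

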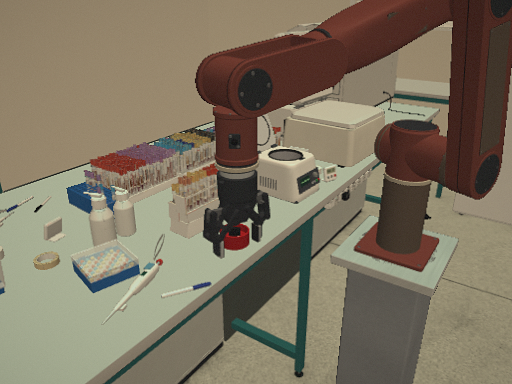

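The top view shows only a blank surface, so it is no use here. In the scene view the red lid is under the gripper at (237,237), the centrifuge bowl is at about (287,154), and the pipette, marker and forceps lie at (140,285), (187,290) and (158,245).

Run:
```python
from h import *
C=cal('scene'); print(onplane(C,[[287,154],[274,155],[303,154]],.15).round(3), onplane(C,[[237,237]],.03).round(3))
C=cal('wrist'); print(onplane(C,[[256,192]],.046).round(3))
```

```text
[[ 0.5   -0.175  0.15 ]
 [ 0.535 -0.137  0.15 ]
 [ 0.45  -0.21   0.15 ]] [[0.406 0.276 0.03 ]]
[[0.178 0.604 0.046]]
```

View pics/wrist0.png

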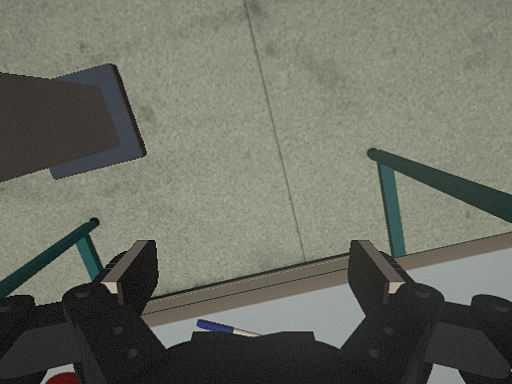

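The wrist view looks down past the fingers, with the red lid just entering at the lower left (62,378). From the scene view the lid is near (0.41,0.28) and the bowl near (0.50,-0.17), so I move over the lid.

Emit:
play_rows(targets=[[[-0.03,-0.026,0],0,0],[[-0.03,-0.026,0],0,0],[[-0.03,-0.026,0],0,0],[[-0.03,-0.026,0],0,0],[[-0.03,-0.026,0],0,0],[[-0.03,-0.026,0],0,0],[[-0.03,-0.026,0],0,0],[[-0.03,-0.026,0],0,0],[[-0.03,-0.026,0],0,0],[[-0.03,-0.026,0],0,0],[[0,0,0],0,0]])

```text
t: 1.25
position: [0.3831, 0.276, 0.4046]
ee_rot: [-179.9, 0.1, 165.3]
ft_force: [-0.4, 0.9, 0.5]
width: 0.0853
gripper_force: 0.0
```

Run:
```python
from h import *
st=read_state(); print(st['t'],st['position'],st['ee_rot'],st['joint_pos'])
im=camera('wrist'); cv2.imwrite('pics/w1.png',im)
C=cal('wrist',st)
h=cv2.cvtColor(im,cv2.COLOR_BGR2HSV); m=((h[...,0]<8)|(h[...,0]>172))&(h[...,1]>150)&(h[...,2]>60)
cs,_=cv2.findContours(m.astype(np.uint8),0,1); c=max(cs,key=cv2.contourArea); e=cv2.fitEllipse(c); print(e); print(onplane(C,[e[0]],.046).round(4))
```

```text
1.25 [0.38314982 0.27603877 0.40457118] [-1.79929882e+02  6.34503640e-02  1.65344113e+02] [ 2.62221528e+01 -8.78699096e+00  1.09445753e+02 -9.62022212e-02
  7.93391668e+01 -4.91041260e+01]
((253.8147735595703, 207.39073181152344), (78.76234436035156, 82.41289520263672), 89.14397430419922)
[[0.4231 0.2677 0.046 ]]
```

View pics/w1.png

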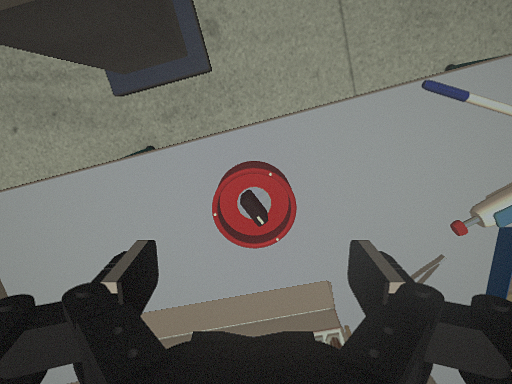

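The lid sits at (254,207) with its dots at (270,175), (278,240) and (214,215). The bar runs from (245,193) to (265,224), with its white +x line on the lower right half. The test-tube rack edge is at row 285 and below.

```bash
cat >> h.py <<'E'
def lidmeas(im,C,rimz,topz,c0):
    h=cv2.cvtColor(im,cv2.COLOR_BGR2HSV); w=((h[...,1]<110)&(h[...,2]>140)).astype(np.uint8)
    m=(((h[...,0]<8)|(h[...,0]>172))&(h[...,1]>130)&(h[...,2]>50)).astype(np.uint8)
    cs,_=cv2.findContours(m,0,1); c=max(cs,key=cv2.contourArea); hull=np.zeros_like(m); cv2.drawContours(hull,[cv2.convexHull(c)],-1,1,-1)
    hull=cv2.dilate(hull,None)
    n,_,s,cen=cv2.connectedComponentsWithStats(w*hull)
    return [(cen[i].round(1),s[i][4],onplane(C,[cen[i]],rimz)[0].round(4)) for i in range(1,n) if s[i][4]<300]
E
python3 - <<'E'
from h import *
im=cv2.imread('pics/w1.png'); C=cal('wrist')
for r in lidmeas(im,C,.046,.054,None): print(r)
print(onplane(C,[[245,193],[265,224]],.054).round(4), 'rack',onplane(C,[[330,285],[150,315]],.08).round(3))
Cs=cal('scene'); print(proj(Cs,[[.423,.268,.046]]))
E
```

```text
(array([226.9, 170.6]), np.int32(15), array([0.3755, 0.2526, 0.046 ]))
(array([270., 174.]), np.int32(9), array([0.3904, 0.2954, 0.046 ]))
(array([220., 179.]), np.int32(1), array([0.3823, 0.2431, 0.046 ]))
(array([219., 181.]), np.int32(1), array([0.3842, 0.2414, 0.046 ]))
(array([292.1, 189.2]), np.int32(19), array([0.4124, 0.3142, 0.046 ]))
(array([218., 183.]), np.int32(1), array([0.386 , 0.2398, 0.046 ]))
(array([214.1, 192.1]), np.int32(18), array([0.3945, 0.233 , 0.046 ]))
(array([296., 201.]), np.int32(5), array([0.4262, 0.3153, 0.046 ]))
(array([216. , 222.3]), np.int32(46), array([0.4279, 0.2253, 0.046 ]))
(array([214.7, 214. ]), np.int32(7), array([0.4184, 0.2267, 0.046 ]))
(array([295.6, 216.5]), np.int32(8), array([0.4434, 0.3111, 0.046 ]))
(array([259.8, 219.7]), np.int32(21), array([0.4371, 0.2724, 0.046 ]))
(array([294., 222.]), np.int32(1), array([0.4491, 0.308 , 0.046 ]))
(array([293., 224.]), np.int32(1), array([0.4511, 0.3064, 0.046 ]))
(array([292., 226.]), np.int32(1), array([0.4531, 0.3048, 0.046 ]))
(array([278.5, 239.5]), np.int32(42), array([0.465 , 0.2867, 0.046 ]))
(array([232., 243.]), np.int32(1), array([0.456 , 0.2356, 0.046 ]))
(array([234., 244.]), np.int32(1), array([0.4577, 0.2375, 0.046 ]))
(array([236., 245.]), np.int32(1), array([0.4595, 0.2393, 0.046 ]))
(array([238.5, 246. ]), np.int32(2), array([0.4613, 0.2417, 0.046 ]))
(array([241.5, 247. ]), np.int32(2), array([0.4634, 0.2446, 0.046 ]))
(array([246.5, 248. ]), np.int32(4), array([0.466 , 0.2497, 0.046 ]))
(array([261., 248.]), np.int32(5), array([0.47  , 0.2654, 0.046 ]))
[[0.4017 0.2654 0.054 ]
 [0.4403 0.2772 0.054 ]] rack [[0.513 0.327 0.08 ]
 [0.5   0.135 0.08 ]]
[[234.07125713 229.73877169]]
```

Emit:
play_rows(targets=[[[0,0,0.02],-7.44,150],[[0,0,0.02],-7.44,150],[[0,0,0.02],-7.44,150],[[0,0,0.02],-7.44,150],[[0,0,0.01],-7.44,150],[[-0.0175,-0.0105,0],0,150],[[-0.0175,-0.0105,0],0,150],[[0,0,0],0,150],[[0,0,0],0,150]])

```text
t: 2.2
position: [0.4209, 0.2741, 0.3144]
ee_rot: [180.0, -0.1, -157.1]
ft_force: [-0.6, -0.9, -0.2]
width: 0.0352
gripper_force: 0.0
```

Run:
```python
from h import *
st=read_state(); print(st['t'],st['position'],st['ee_rot'],st['joint_pos'])
im=camera('wrist'); cv2.imwrite('pics/w2.png',im)
C=cal('wrist',st)
for r in lidmeas(im,C,.046,.054,None):
    if r[1]>6: print(*r)
```

```text
2.2 [0.42093513 0.27408539 0.3143504 ] [ 1.79971458e+02 -7.13694761e-02 -1.57141685e+02] [ 2.40572427e+01  7.05897506e-01  1.10599373e+02  3.22158473e-02
  6.87654896e+01 -8.88127411e+01]
[192.6 176.8] 164 [0.4261 0.228  0.046 ]
[287.  200.3] 149 [0.4151 0.3021 0.046 ]
[191.1 167.5] 15 [0.4197 0.2245 0.046 ]
[289.5 168.5] 16 [0.3915 0.2934 0.046 ]
[239.5 212.1] 51 [0.4384 0.2717 0.046 ]
[240.2 246.3] 12 [0.4653 0.2833 0.046 ]
[225.1 247.3] 9 [0.4708 0.2723 0.046 ]
[249. 249.] 7 [0.4647 0.2907 0.046 ]
```

View pics/w2.png

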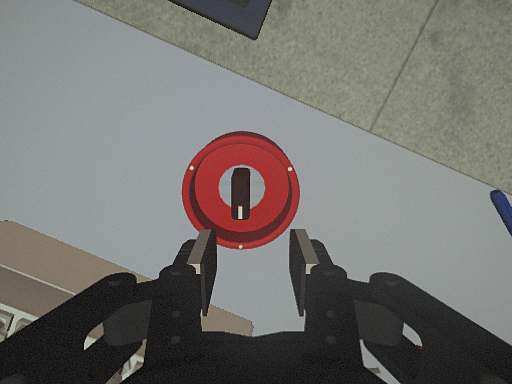

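The lid is centred near (240,190), the bar runs from (241,168) to (240,219), and the fingers are centred near column 252. The bar is therefore about 8 mm off along −y of the tool.

Emit:
play_rows(targets=[[[-0.0016,-0.0082,0],0.65,150],[[0,0,0.03],0,150],[[0,0,0.03],0,150],[[0,0,0.02],0,150],[[0,0,0.018],0,150],[[0,0,0.01],0,150],[[0,0,0.0055],0,150],[[0,0,0],0,150]])

```text
t: 3.05
position: [0.4261, 0.2663, 0.201]
ee_rot: [-180.0, -0.0, -157.8]
ft_force: [-0.6, 0.4, -0.4]
width: 0.0353
gripper_force: 0.0
```

Emit:
play_rows(targets=[[[0,0,0],0,255],[[0,0,0],0,255],[[0,0,0],0,255],[[0,0,0],0,255],[[0,0,0],0,255]])

```text
t: 3.55
position: [0.4269, 0.2667, 0.2024]
ee_rot: [180.0, 0.1, -157.8]
ft_force: [-0.5, 0.1, 6.1]
width: 0.0124
gripper_force: 59.5
```

Emit:
play_rows(targets=[[[0,0,-0.015],0,255],[[0,0,-0.03],0,255],[[0,0,-0.03],0,255],[[0,0,-0.03],0,255],[[0,0,-0.03],0,255],[[0,0,-0.03],0,255],[[0,0,-0.03],0,255],[[0,0,-0.015],0,255],[[0,0,0],0,255]])

```text
t: 4.45
position: [0.4267, 0.2666, 0.4133]
ee_rot: [180.0, 0.2, -157.8]
ft_force: [1.2, 0.4, -3.0]
width: 0.0131
gripper_force: 58.5
```

Run:
```python
from h import *
C=(cal('wrist',dict(ee_rot=[0,0,0],position=[0,0,0])))
for p in ([.046,0,.155],[.046,0,.2],[.03,0,.2]): print(p,proj(C,[p]).round(0))
for v in (40,100,150): print(v,onplane(C,[[256,v]],.30).round(3),onplane(C,[[256,v]],.35).round(3))
st=read_state(); print(st['t'],st['position'],st['ee_rot'],st['ft_force'],st['width'])
im=camera('scene'); cv2.imwrite('pics/s1.png',im[90:290,100:420])
cv2.imwrite('pics/s1.png',cv2.resize(im[60:260,140:400],None,fx=3,fy=3))
```

```text
[0.046, 0, 0.155] [[250. 157.]]
[0.046, 0, 0.2] [[250. 144.]]
[0.03, 0, 0.2] [[250. 174.]]
40 [[0.114 0.004 0.3  ]] [[0.123 0.004 0.35 ]]
100 [[0.07  0.004 0.3  ]] [[0.07  0.004 0.35 ]]
150 [[0.029 0.004 0.3  ]] [[0.022 0.005 0.35 ]]
4.45 [0.42674022 0.26663547 0.41330148] [ 179.99471718    0.24544388 -157.8171478 ] [ 1.17116519  0.44494523 -3.01378924] 0.013140629476261722
```

View pics/s1.png

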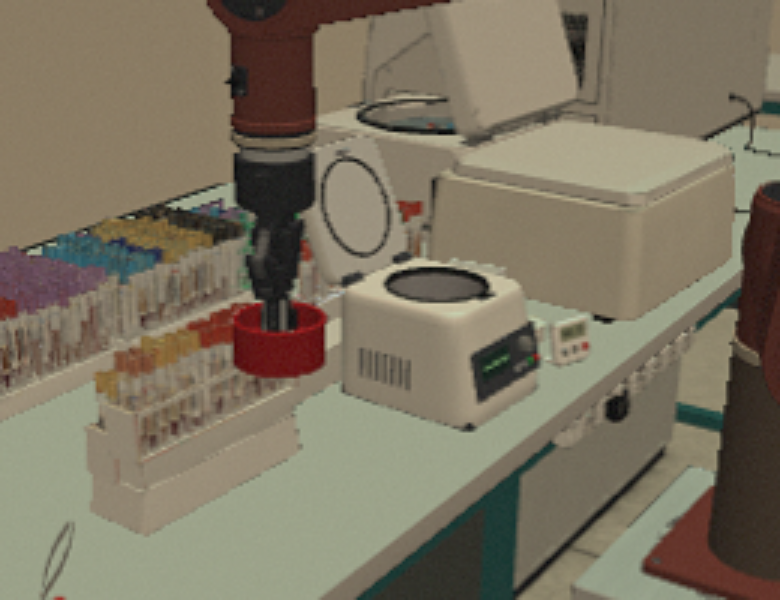

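The lid is held level. The microfuge bowl is at crop (437,284) with its cover on the far side, the timer is at (570,340) and a large box stands beyond. I'll carry the lid past the bowl and turn the camera to look in.

Emit:
play_rows(targets=[[[0.01,-0.0443,-0.005],0,255],[[0.01,-0.0443,-0.005],0,255],[[0.01,-0.0443,-0.005],0,255],[[0.01,-0.0443,-0.005],0,255],[[0.01,-0.0443,-0.005],0,255],[[0.01,-0.0443,-0.005],0,255],[[0.01,-0.0443,-0.005],0,255],[[0.01,-0.0443,-0.003],0,255],[[0.01,-0.0443,0],0,255],[[0.01,-0.0443,0],0,255],[[0.01,-0.0443,0],0,255],[[0.01,-0.0443,0],0,255]])

```text
t: 5.7
position: [0.5155, -0.2729, 0.4459]
ee_rot: [179.8, -0.1, -157.8]
ft_force: [0.3, 0.6, -1.4]
width: 0.0127
gripper_force: 59.0
```

Emit:
play_rows(targets=[[[0,0,0],8.5,255],[[0,0,0],8.5,255],[[0,0,0],8.5,255],[[0,0,0],8.5,255],[[0,0,0],8.5,255],[[0,0,0],8.5,255],[[0,0,0],8.5,255],[[0,0,0],8.5,255],[[0,0,0],8.5,255],[[0,0,0],8.5,255],[[0,0,0],8.5,255],[[0,0,0],8.5,255],[[0,0,0],0,255]])

```text
t: 7.0
position: [0.5155, -0.271, 0.4461]
ee_rot: [-179.8, -0.2, 100.1]
ft_force: [-0.2, 0.0, -1.9]
width: 0.0126
gripper_force: 59.4
```

Run:
```python
from h import *
import json
st=read_state(); print(st['t'],st['position'],st['ee_rot'],st['joint_pos'],st['ft_force'])
json.dump(dict(position=list(st['position']),ee_rot=list(st['ee_rot'])),open('w3.json','w'))
im=camera('wrist'); cv2.imwrite('pics/w3.png',im); cv2.imwrite('pics/w3v.png',cv2.resize(im[:,60:450],None,fx=1.55,fy=1.55,interpolation=2))
```

```text
7.0 [ 0.51554285 -0.27095548  0.4460868 ] [-179.81398797   -0.19094309  100.10547514] [-3.54815245e+01  5.52241761e+00  9.09924834e+01  7.59646123e-04
  8.37516680e+01 -4.55873941e+01] [-0.22216573  0.01462743 -1.89428763]
```

View pics/w3v.png

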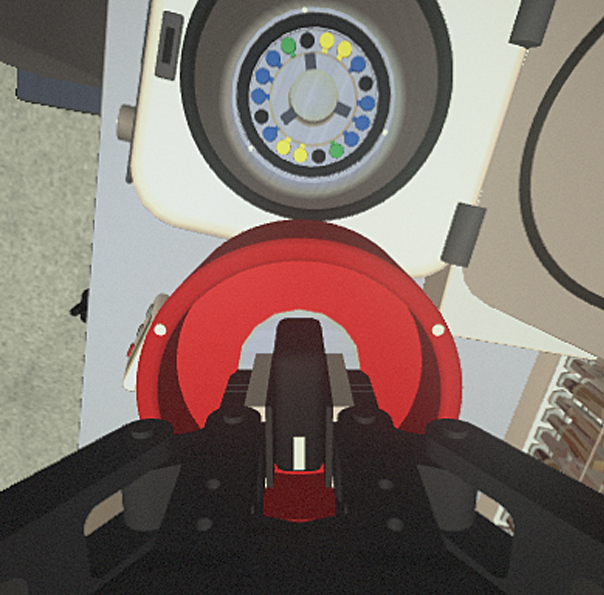

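The picture shows the bowl with the spindle tip at view (314,95). Three dark pins are clearly visible at (310,61), (343,108) and (289,116), so the rotor angle can be read. The cover is on the right (+x).

Run:
```python
from h import *
import json
st=json.load(open('w3.json')); C=cal('wrist',st); im=cv2.imread('pics/w3.png'); g=cv2.cvtColor(im,cv2.COLOR_BGR2GRAY)
f=lambda v:np.array(v,float)/1.55+[60,0]
tip=onplane(C,[f([314,95])],.112)[0]; print('tip',tip)
# grey at tip/pins
y,x=np.mgrid[:384,:512]; c=f([314,95]); r=np.hypot(x-c[0],y-c[1])
m=((g<110)&(r>15)&(r<32)).astype(np.uint8)
n,_,s,cen=cv2.connectedComponentsWithStats(m)
for i in range(1,n):
    if s[i][4]>20: print('dark',cen[i].round(1),s[i][4],onplane(C,[cen[i]],.1035)[0].round(4))
P=onplane(C,[f(v) for v in([310,61],[343,108],[289,116])],.1035); ctr=P.mean(0); print('pins',P.round(4),ctr.round(4),np.degrees(np.arctan2(P[:,1]-ctr[1],P[:,0]-ctr[0])))
for z,(a,b),thr in((.097,(32,52),60),):
    for th in (50,70):
        m=((g<th)&(r<60)&(r>35)).astype(np.uint8); cs,_=cv2.findContours(m,0,1); k=max(cs,key=cv2.contourArea); e=cv2.fitEllipse(k); print('seal',e,onplane(C,[e[0]],z).round(4))
D=onplane(C,[f(v) for v in([305,9],[385,132],[251,149])],.1); print('marks',D.round(4),D.mean(0))
# held lid: dots at rim height
L=onplane(C,[f(v) for v in([160,329],[438,329])],st['position'][2]-.2024+.046); print('liddots',L.round(4), np.degrees(np.arctan2(*(L[1]-L[0])[1::-1])))
E=onplane(C,[f(v) for v in([160,20],[133,170])],.13); d=E[0]-E[1]; print('deck edge',np.degrees(np.arctan2(d[1],d[0])))
```

```text
tip [ 0.50491819 -0.16543126  0.112     ]
dark [259.8  39.2] 65 [ 0.4991 -0.1467  0.1035]
dark [280.1  70.3] 67 [ 0.5222 -0.1691  0.1035]
dark [245.8  74.4] 64 [ 0.4918 -0.1781  0.1035]
pins [[ 0.4993 -0.1468  0.1035]
 [ 0.5232 -0.1684  0.1035]
 [ 0.4925 -0.1784  0.1035]] [ 0.505  -0.1645  0.1035] [ 107.71170574  -12.02046211 -132.14291579]
seal ((263.2582702636719, 65.27760314941406), (88.3750228881836, 100.07147216796875), 170.4042510986328) [[ 0.5062 -0.1668  0.097 ]]
seal ((261.8475036621094, 60.553863525390625), (97.36829376220703, 104.12889862060547), 2.22926664352417) [[ 0.5042 -0.163   0.097 ]]
marks [[ 0.4916 -0.1201  0.1   ]
 [ 0.5511 -0.1769  0.1   ]
 [ 0.4727 -0.2008  0.1   ]] [ 0.50512094 -0.16592703  0.1       ]
liddots [[ 0.4743 -0.2529  0.2897]
 [ 0.5475 -0.2398  0.2897]] 10.152286938063908
deck edge 84.65793361811811
```

Emit:
play_rows(targets=[[[0,0,0],-7.9,255],[[0,0,0],-7.9,255],[[0,0,0],-7.9,255],[[0,0,0],-7.9,255],[[0,0,0],-7.9,255],[[0,0,0],-7.9,255],[[0,0,0],-7.9,255],[[0,0,0],-7.9,255],[[0,0,0],-7.9,255],[[0,0,0],-7.9,255],[[0.0026,0.0265,0],0,255],[[0.0026,0.0265,0],0,255],[[0.0026,0.0265,0],0,255],[[0.0026,0.0265,0],0,255],[[0,0,0.02],0,255],[[0,0,0.02],0,255],[[0,0,0.02],0,255],[[0,0,0],0,255]])

```text
t: 8.85
position: [0.5057, -0.1643, 0.3848]
ee_rot: [179.8, -0.4, 179.4]
ft_force: [0.3, 0.2, -2.0]
width: 0.0128
gripper_force: 59.4
```

Run:
```python
from h import *
st=read_state(); print(st['t'],st['position'],st['ee_rot'],st['joint_pos'],st['ft_force'],st['ft_torque'])
im=camera('wrist'); C=cal('wrist',st); cv2.imwrite('pics/w4.png',im)
cv2.imwrite('pics/w4v.png',cv2.resize(im[:300,100:400],None,fx=2,fy=2,interpolation=2))
print(proj(C,[[.505,-.165,.150+0]]), proj(C,[[.505+.062*np.cos(a),-.165+.062*np.sin(a),.15] for a in (3.14,1.57,-1.57)]).round(0))
```

```text
8.85 [ 0.50570165 -0.16429793  0.38480547] [179.80626391  -0.39941818 179.39256155] [-2.64991879e+01  8.75655339e-01  1.02463774e+02 -1.26968356e-04
  7.71044936e+01 -1.15891045e+02] [ 0.29745581  0.18127387 -1.9566038 ] [-0.0118925   0.00440518 -0.04005015]
[[248.52039428 208.4850509 ]] [[247. 114.]
 [341. 208.]
 [156. 210.]]
```

View pics/w4v.png

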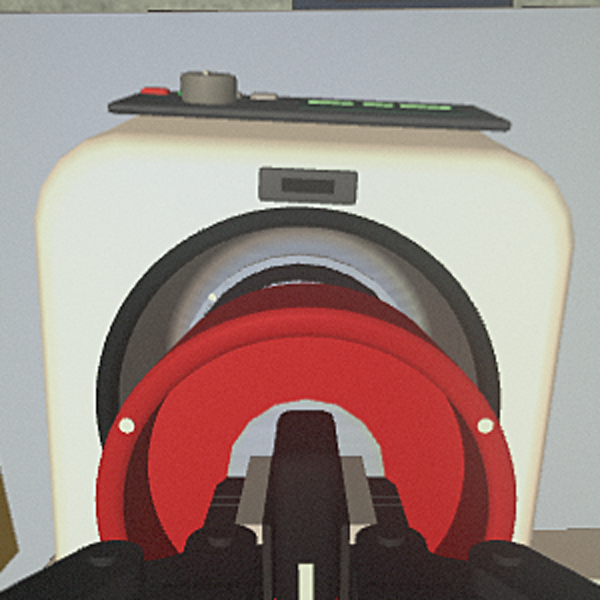

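The lid is held over the bowl and is concentric within a couple of millimetres, with its dots at view (127,425) and (485,425) and the bowl edges at columns 97 and 500. I go down to just above the spindle tip.

Emit:
play_rows(targets=[[[-0.0013,-0.0007,0.02],0,255],[[0,0,0.02],0,255],[[0,0,0.018],0,255],[[0,0,0.01],0,255],[[0,0,0.004],0,255],[[0,0,0.002],0,255],[[0,0,0],0,255]])

```text
t: 9.6
position: [0.5086, -0.1659, 0.316]
ee_rot: [-180.0, 0.1, 179.2]
ft_force: [-0.2, -0.7, -2.4]
width: 0.0129
gripper_force: 59.5
```

Emit:
play_rows(targets=[[[0,0,0.001],0,255],[[0,0,0.001],0,255],[[0,0,0],0,255]])

```text
t: 9.9
position: [0.5083, -0.1658, 0.3135]
ee_rot: [-180.0, 0.0, 179.2]
ft_force: [-0.3, 0.1, -1.1]
width: 0.0132
gripper_force: 59.5
```

Emit:
play_rows(targets=[[[0,0,0.001],0,255],[[0,0,0.001],0,255],[[0,0,0],0,255]])

```text
t: 10.2
position: [0.5082, -0.1657, 0.311]
ee_rot: [180.0, -0.0, 179.2]
ft_force: [-0.0, -0.7, -2.0]
width: 0.0126
gripper_force: 59.5
```

Emit:
play_rows(targets=[[[0,0,0.001],0,255],[[0,0,0.001],0,255],[[0,0,0],0,255]])

```text
t: 10.5
position: [0.5081, -0.1658, 0.309]
ee_rot: [-180.0, -0.0, 179.2]
ft_force: [-0.6, 0.4, -1.6]
width: 0.013
gripper_force: 59.5
```

Emit:
play_rows(targets=[[[0,0,0.001],0,255],[[0,0,0],0,255]])

```text
t: 10.7
position: [0.508, -0.1658, 0.3079]
ee_rot: [180.0, -0.0, 179.2]
ft_force: [-0.8, 0.7, -2.8]
width: 0.0129
gripper_force: 59.7
```

Emit:
play_rows(targets=[[[0,0,0.001],0,255],[[0,0,0],0,255]])

```text
t: 10.9
position: [0.5081, -0.1658, 0.3078]
ee_rot: [-180.0, -0.0, 179.2]
ft_force: [-5.5, 0.3, 5.1]
width: 0.0129
gripper_force: 60.6
```

Contact is at foot height 105.5 mm, on the pins, with light force. There is a small side push toward −x, so I ease over and turn clockwise to feel for the slots.

Emit:
play_rows(targets=[[[0.001,0,0],2,255],[[0,0,0],2,255],[[0,0,0],0,255]])

```text
t: 11.2
position: [0.5076, -0.1659, 0.3078]
ee_rot: [-180.0, 0.1, 175.2]
ft_force: [-0.9, -1.1, 1.8]
width: 0.0128
gripper_force: 60.1
```

Emit:
play_rows(targets=[[[0,0,0],2,255],[[0,0,0],2,255],[[0,0,0],0,255]])

```text
t: 11.5
position: [0.5076, -0.1659, 0.3077]
ee_rot: [-180.0, 0.1, 171.2]
ft_force: [-1.6, -1.4, 2.5]
width: 0.0129
gripper_force: 60.1
```

Emit:
play_rows(targets=[[[0,0,0.0005],2,255],[[0,0,0],0,255]])

```text
t: 11.7
position: [0.5076, -0.1659, 0.3074]
ee_rot: [-180.0, 0.1, 169.2]
ft_force: [-1.2, -0.5, 4.6]
width: 0.013
gripper_force: 60.4
```

Emit:
play_rows(targets=[[[0,0,0],2,255],[[0,0,0],0,255]])

```text
t: 11.9
position: [0.5075, -0.1659, 0.3072]
ee_rot: [-180.0, 0.1, 167.2]
ft_force: [-0.9, -1.0, 4.8]
width: 0.0131
gripper_force: 60.3
```

Emit:
play_rows(targets=[[[0,0,0],2,255],[[0,0,0],0,255]])

```text
t: 12.1
position: [0.5073, -0.1659, 0.3069]
ee_rot: [-180.0, 0.0, 165.3]
ft_force: [-0.2, -1.2, 2.6]
width: 0.0127
gripper_force: 60.3
```

Emit:
play_rows(targets=[[[0,0,0.001],0,255],[[0,0,0],0,255]])

```text
t: 12.3
position: [0.5068, -0.1658, 0.3049]
ee_rot: [-180.0, -0.1, 165.2]
ft_force: [-1.1, -2.8, -1.0]
width: 0.0126
gripper_force: 59.7
```

It dropped through: foot 102.5 mm with no force. I keep lowering.

Emit:
play_rows(targets=[[[0,0,0.001],0,255],[[0,0,0.001],0,255],[[0,0,0.001],0,255],[[0,0,0],0,255]])

```text
t: 12.7
position: [0.5071, -0.1658, 0.3021]
ee_rot: [-180.0, -0.0, 165.2]
ft_force: [-1.8, -3.9, -2.4]
width: 0.0126
gripper_force: 59.3
```

Emit:
play_rows(targets=[[[0,0,0.001],0,255],[[0,0,0.001],0,255],[[0,0,0],0,255]])

```text
t: 13.0
position: [0.5073, -0.1658, 0.3006]
ee_rot: [-180.0, 0.0, 165.2]
ft_force: [-0.6, -4.3, -2.4]
width: 0.013
gripper_force: 59.6
```

Emit:
play_rows(targets=[[[0,-0.0006,0.001],0,255],[[0,0,0.0005],0,255],[[0,0,0],0,255]])

```text
t: 13.3
position: [0.5072, -0.1661, 0.2994]
ee_rot: [180.0, 0.0, 165.2]
ft_force: [-1.0, -1.6, 1.0]
width: 0.0128
gripper_force: 59.9
```

Emit:
play_rows(targets=[[[0,0,0.001],0,255],[[0,0,0],0,255]])

```text
t: 13.5
position: [0.5072, -0.1661, 0.2986]
ee_rot: [180.0, 0.0, 165.2]
ft_force: [-3.1, -0.7, 3.3]
width: 0.0125
gripper_force: 60.4
```

The lid sits on the seal with its pins through the slots. Now I turn it clockwise, following it down and allowing for the grip offset.

Emit:
play_rows(targets=[[[0,-0.00015,0.0002],4,255],[[0,-0.00015,0.0002],4,255],[[0,-0.00015,0.0002],4,255],[[0,-0.00015,0.0002],4,255],[[0,-0.00015,0.0002],4,255],[[0,0,0],0,255]])

```text
t: 14.1
position: [0.5072, -0.1671, 0.2981]
ee_rot: [180.0, 0.1, 145.1]
ft_force: [-2.4, -0.5, 5.2]
width: 0.013
gripper_force: 60.6
```

```bash
python3 -c "
from h import *
s=read_state(); print(s['position'],s['ee_rot'],s['ft_force'],s['ft_torque'])"
```

```text
[ 0.50721426 -0.167053    0.29807685] [1.79972280e+02 9.07756908e-02 1.45074674e+02] [-2.44374629 -0.54256125  5.22523491] [-0.09254014  0.32930746 -0.08923256]
```

Emit:
play_rows(targets=[[[0,-0.00015,0.0002],4,255],[[0,-0.00015,0.0002],4,255],[[0,-0.00015,0.0002],4,255],[[0,-0.00015,0.0002],4,255],[[0,-0.00015,0.0002],4,255],[[0,0,0],0,255]])

```text
t: 14.7
position: [0.5068, -0.1676, 0.2974]
ee_rot: [179.9, 0.1, 125.1]
ft_force: [-2.6, -1.3, 7.0]
width: 0.0128
gripper_force: 60.9
```

Emit:
play_rows(targets=[[[0,-0.00015,0.0002],4,255],[[0,-0.00015,0.0002],4,255],[[0,-0.00015,0.0002],4,255],[[0,-0.00015,0.0002],4,255],[[0,0,0],0,255]])

```text
t: 15.2
position: [0.5063, -0.1679, 0.2966]
ee_rot: [179.9, 0.1, 109.1]
ft_force: [-2.9, -0.8, 6.2]
width: 0.0132
gripper_force: 60.8
```

```bash
python3 -c "
from h import *
s=read_state(); print(s['position'],s['ee_rot'],s['ft_force'],s['ft_torque'])"
```

```text
[ 0.50633312 -0.16792935  0.29658912] [1.79902526e+02 8.24266747e-02 1.09084146e+02] [-2.94764    -0.75470011  6.23771759] [-0.17357782  0.44425968 -0.18097388]
```

Emit:
play_rows(targets=[[[0,-0.00015,0.0001],4,255],[[0,-0.00015,0.0001],4,255],[[0,-0.0001,0],3,255],[[0,0,0],0,255]])

```text
t: 15.6
position: [0.5053, -0.1679, 0.2964]
ee_rot: [-180.0, 0.0, 98.2]
ft_force: [-7.0, 1.0, 10.4]
width: 0.013
gripper_force: 61.4
```

```bash
python3 -c "
from h import *
s=read_state(); print(s['position'],s['ee_rot'],s['ft_force'],s['ft_torque'])"
```

```text
[ 0.50534474 -0.16791132  0.29637079] [-1.79964656e+02  2.37831132e-02  9.81778506e+01] [-6.99763248  1.0045326  10.36318042] [0.01620771 1.09513703 0.35694172]
```

Emit:
play_rows(targets=[[[0,-0.0001,0],2,255],[[0,-0.0001,0],2,255],[[0,0,0],0,255]])

```text
t: 15.9
position: [0.5052, -0.1678, 0.2964]
ee_rot: [-180.0, 0.0, 94.3]
ft_force: [-7.1, 1.3, 10.8]
width: 0.0127
gripper_force: 63.9
```

```bash
python3 -c "
from h import *
s=read_state(); print(s['position'],s['ee_rot'],s['ft_force'],s['ft_torque'])"
```

```text
[ 0.50515895 -0.16778993  0.29639587] [-1.79957380e+02  3.88030787e-02  9.42927810e+01] [-7.08115708  1.28674877 10.75245911] [0.08546301 1.1397148  1.08550516]
```

Yaw torque has risen to 1.09 N m after about 71°, which is the stop, with the foot at 94 mm. I relax the twist slightly, open to 35 mm inside the dish and go up.

Emit:
play_rows(targets=[[[0,0,0],-1.2,255],[[0,0,0],0,255],[[0,0,0],0,150],[[0,0,0],0,150],[[0,0,0],0,150],[[0,0,0],0,150],[[0,0,0],0,150]])

```text
t: 16.6
position: [0.5052, -0.1679, 0.295]
ee_rot: [-180.0, -0.0, 95.4]
ft_force: [-0.2, -0.4, 0.5]
width: 0.035
gripper_force: 0.0
```

Emit:
play_rows(targets=[[[0,0,-0.005],0,150],[[0,0,-0.015],0,150],[[0,0,-0.03],0,150],[[0,0,-0.03],0,150],[[0,0,-0.03],0,150],[[0,0,0],0,150]])

```text
t: 17.2
position: [0.5064, -0.1685, 0.4121]
ee_rot: [179.5, 0.3, 95.4]
ft_force: [0.9, -0.2, -0.1]
width: 0.0348
gripper_force: 0.0
```

Run:
```python
from h import *
st=read_state(); print(st['t'],st['position'],st['ee_rot'],st['ft_force'])
im=camera('wrist'); C=cal('wrist',st); cv2.imwrite('pics/w5.png',im); cv2.imwrite('pics/w5v.png',cv2.resize(im[60:320,110:400],None,fx=2,fy=2))
for r in lidmeas(im,C,.140,.148,None):
    if r[1]>6: print(*r)
```

```text
17.2 [ 0.50642341 -0.16854756  0.41209999] [179.48798849   0.32232925  95.38157849] [ 0.91664387 -0.24904919 -0.13672672]
[277.  131.7] 7 [ 0.5227 -0.1201  0.14  ]
[199.5 151.9] 55 [ 0.466  -0.1406  0.14  ]
[296.3 154.1] 48 [ 0.5393 -0.1355  0.14  ]
[295.1 158.3] 15 [ 0.5387 -0.1387  0.14  ]
[197.5 162. ] 16 [ 0.4649 -0.1484  0.14  ]
[248.1 204.1] 50 [ 0.5064 -0.1785  0.14  ]
[249.8 238. ] 10 [ 0.5104 -0.2074  0.14  ]
```

View pics/w5v.png

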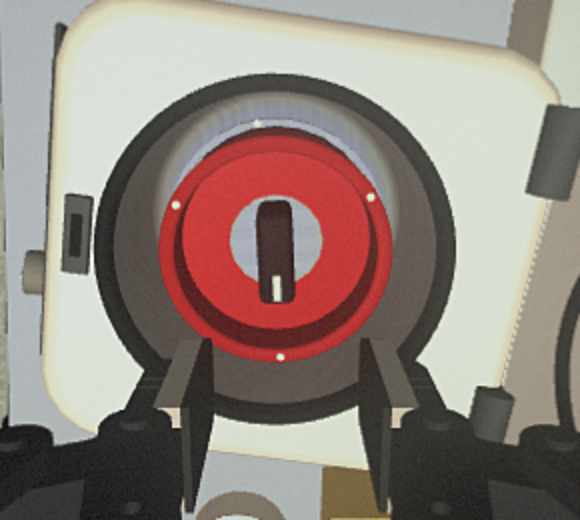

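The lid sits centred in the bowl, with its dots at view (176,205), (371,198) and (280,357) and the bar free. A rotor mark shows at (257,123), so I check the lid angle relative to the rotor with it.

Run:
```python
from h import *
C=cal('wrist'); p=onplane(C,[[110+257/2,60+123/2]],.1)[0]; print(p,np.degrees(np.arctan2(p[1]+.165,p[0]-.505)))
st=read_state()
# lid height: triangulate: bar-top white line centre & dot mean consistency, radius at assumed heights
u=[[295.1,158.3],[197.5,162.],[249.8,238.]]
for z in (.137,.14,.143):
    P=onplane(C,u,z); print(z,P.mean(0)[:2].round(4),np.linalg.norm(P-P.mean(0),axis=1).round(4))
```

```text
[ 0.49094451 -0.11682649  0.1       ] 106.26555140069445
0.137 [ 0.5032 -0.1642] [0.043  0.0431 0.0429]
0.14 [ 0.5032 -0.1634] [0.0425 0.0425 0.0424]
0.143 [ 0.5032 -0.1626] [0.0419 0.042  0.0418]
```

The rotor has not turned (mark still at 106°) and the lid is about 1.2 rad past its slots. The torque rose steeply at that angle, so it is at the stop, centred, and the gripper is clear. I hand it in.

```bash
python3 -c "
from h import *
print(job_done())"
```

```text
the job is handed in; nothing more can be done
None
```

I handed the job in with the rotor lid turned clockwise to its stop and let go, centred on the spindle; the foot was at about 94 mm by the arm's reading, I avoided the bystanders, and the hand-in returned no verdict.

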